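# Die changeover at the leather press

## Robot

A 6-joint arm with a two-finger parallel gripper is mounted at the origin on the work surface. World frame = base frame: x ahead of the robot, y to its left, z up, the work surface at z = 0. Lengths are in m, angles in rad, forces in N, time in s.
With the tool pointing down it reaches from about 0.3 to 0.825 m from the base axis. Payload 5.4 kg.
Tool frame: the origin (TCP) lies at the very end of the fingers, on their centre line; the grasp point (between the pads) lies 19 mm behind it; x points along the fingers, y is the direction in which the jaws open and shut, and the axes are right-handed (so a half turn about x gives the same grasp; the last joint's range is limited). The gripper opens to 92 mm and grips with 3 to 60 N. Pads are 20 mm wide; open, the fingers measure 128 mm over their backs; the gripper's body (75 mm by 189 mm) begins 69 mm behind the grasp point.
Start: joints at [0.902, 0.158, 1.597, -0, 1.386, -0.21], TCP at [0.255, 0.516, 0.215] pointing down, gripper open.
Joint ranges: [-2.91, 2.91], [-0.94, 2.29], [0.18, 2.7], [-1.29, 4.43], [0.17, 2.64], [-3, 3]. Speed limits (rad/s): [2.57, 2.57, 3.14, 3.14, 3.14, 3.14].

## Interface

Orientations are given as a unit quaternion [w, x, y, z].
In Python, from bench import * gives the robot as it stands.
- The arm moves only by the shell command python3 -m jog 'ROWS'. ROWS is JSON, a list of rows, each an object with "rot": the turn, a rotation vector about the tool's x, y, z in degrees, a list of three; "xyz": the shift along the tool's x, y, z in cm, a list of three; "hand": the opening, from -1 (shut) to 1 (fully open). A call has 1 to 5 rows; each row shifts and turns the commanded pose from where the row before left it, along the tool's axes as they then stand; what a row does not reach is not made up. A row lasts 1/10 s, in which the tool goes at most 50 mm and 8.59 degrees, less where a joint would pass 70% of its speed; a pose out of reach is approached as far as the arm can. A call with a gripper value outside its range is refused whole. The fingers move at their own pace and stop on an object; the grip force is fixed at half the most. Time passes only in rows, so rows that do not move let the fingers close. It gives the time, the measured TCP pose, the force and the opening at its end, in the units of the state.
- read_state(): the state, without advancing time (a new reading comes with each control period).
- grab_frame(name): name is "side" or "top"; returns (picture, depth): 480x640x3 uint8, blue, green, red; 480x640 float32, m along the optical axis (not along the pixel's ray), 0 where there is no reading.
- camera_params(name): a dict with "vfov" (degrees; the focal length in pixels is half the picture's height over the tangent of half this angle, whatever the lens; pixels are square), "cx", "cy" (the principal point, pixels), "extrinsics" (4x4, takes a point from camera to world coordinates). Camera axes: x right, y down, z forward; pixel columns grow to the right and rows downward; lengths in m; the calibration is good to about 2 mm. A picture is of the moment at which its call begins. camera_params takes no time and is no camera call.
- close_job(): hands the job in, once; it reports no verdict.
The state is a dict: "time_s": time; "qpos": joint angles; "joint_velocities": joint speeds; "joint_efforts": joint torques, N m; "eef_pos": TCP position; "tool_rot": TCP orientation; "contact_force": force on the tool from outside, world axes, zero at the start; "wrist_torque": the same for the moment, N m; "opening": opening from 0.0 (shut) to 1.0 (fully open).
Only numpy, scipy, OpenCV 4.12 (cv2) and the standard library are available. Lean on these libraries where they do the work, as an engineer would, in place of code of your own. Each camera call takes 0.05 s, during which the arm holds its last target.

## Task

The red-gripped and the yellow-gripped stamping dies are in each other's places: one stands in the green circle of the steel press bed, the other in the dark circle of the wooden block. Swap these two, so that each finally stands upright in the middle of the circle where the other one was. The empty circle on the steel bed is free for parking a die meanwhile; never tip either die over.

Things in the scene. Friction and masses are not known exactly. Their poses are not given: they have to be found in the camera images.
- die_red: Stamping die, free standing: a round brass foot 56 mm across and 22 mm high, a thin steel neck 22 mm across, and on top a red plastic grip 32 mm across that spans heights 45 to 75 mm above the underside; 75 mm tall in all, about 0.5 kg. Turning about the vertical does not matter. Origin: centre of its underside; z up through the grip. At the start it stands in the filled circle of either the steel bed or the wooden block (the yellow die is in the other).
- die_yellow: Stamping die, free standing: a round brass foot 56 mm across and 22 mm high, a thin steel neck 22 mm across, and on top a yellow plastic grip 32 mm across that spans heights 45 to 75 mm above the underside; 75 mm tall in all, about 0.5 kg. Turning about the vertical does not matter. Origin: centre of its underside; z up through the grip. At the start it stands in the filled circle of either the steel bed or the wooden block (the red die is in the other).
- bed_seat (a point): Centre of the white-rimmed green circle (88 mm across) painted on the flat top of the fixed dark steel press bed, a plate 120 x 240 x 16 mm lying on the bench. The point lies on the plate's top face, 16 mm above the bench; z up, y along the plate's long side. The plate's second, empty circle (steel grey with a white rim), always free at the start, is centred 120 mm from this point along its +y, on the same top face. Circles are paint only, no recess.
- block_seat (a point): Centre of the white-rimmed dark brown circle (88 mm across) painted on the flat top of the fixed light wooden block, 120 x 120 x 16 mm, lying on the bench. The point lies on the block's top face, 16 mm above the bench, in the middle of the block; z up, x and y along its sides. No recess. Near both plates, mostly beyond them, stand bystanders up to 90 mm tall, among them two more dies of the same shape with green and black grips.
Mind the look-alikes: they are no part of the job. Leave any turquoise look-alike of the die_yellow alone.

How it is judged:
By the outcome, as a careful person would: the job done as asked, in the order asked, and still so for the second after the job is handed in, with the robot touching nothing.
It also fails if it takes over 67 s, if anything falls off the work surface, if the arm or the gripper's body presses on something with over 40 N, if the wrist force passes 120 N, or if a joint passes its speed limit or range.

## Working session

There is one attempt and no reset: what is moved stays moved. The work goes in short steps, Python scripts to look and compute and a shell command to move; the robot and the scene stay as the last step left them, time stands still between calls to the robot, and variables do not carry over. Pictures are saved under pics/ and viewed, and the job is handed in when it is done.

```bash
mkdir -p pics; ls; python3 - <<'E'
from bench import *
import cv2
print(read_state())
for n in("top","side"):
    p,d=grab_frame(n); cv2.imwrite(f"pics/{n}0.png",p); c=camera_params(n); print(n,c)
    import numpy as np; np.save(f"{n}0.npy",d)
E
```

```text
pics
{'time_s': 0.0, 'qpos': array([ 9.01878944e-01,  1.59048530e-01,  1.59823224e+00, -2.97516727e-05,
        1.38622077e+00, -2.10095158e-01]), 'joint_velocities': array([-0.00028165, -0.00010208, -0.00042922, -0.00094152, -0.00040215,
        0.00039665]), 'joint_efforts': array([-8.19910674e-04, -3.85566509e+01, -3.22105193e+01,  7.00403634e-02,
        3.77513515e-02, -1.35608921e-04]), 'eef_pos': array([0.25428342, 0.51500595, 0.21361923]), 'tool_rot': array([ 0.68830324,  0.16018187,  0.68885886, -0.16141217]), 'contact_force': array([-0.67956114, -0.65472865, -0.37834428]), 'wrist_torque': array([-0.00148247, -0.01085584, -0.01423142]), 'opening': 0.9988398858156295}
top {'vfov': 51.24901627626289, 'cx': 318.0762199389714, 'cy': 246.15491949425694, 'extrinsics': array([[-0.01738577, -0.9923473 ,  0.12224796,  0.36497815],
       [-0.99982771,  0.01805007,  0.00432861, -0.0189903 ],
       [-0.00650206, -0.12215164, -0.99249015,  0.97215711],
       [ 0.        ,  0.        ,  0.        ,  1.        ]])}
side {'vfov': 55.43214708795907, 'cx': 320.2535585740802, 'cy': 236.7870027014643, 'extrinsics': array([[ 0.83166377, -0.35571246,  0.42638484,  0.17670808],
       [-0.55511036, -0.551556  ,  0.62260619, -0.41701172],
       [ 0.01370634, -0.75448965, -0.65616881,  0.47984999],
       [ 0.        ,  0.        ,  0.        ,  1.        ]])}
```

View pics/top0.png

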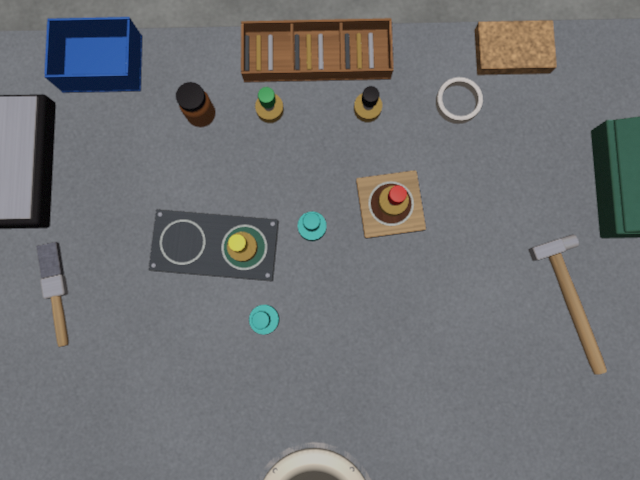

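View pics/side0.png

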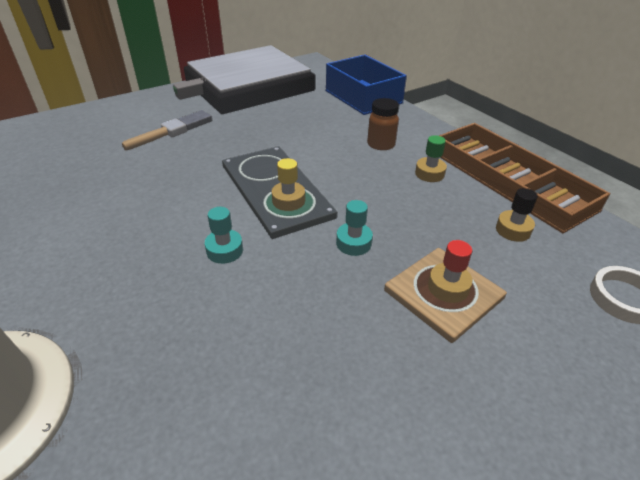

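```bash
cat > h.py <<'E'
import numpy as np,cv2
from bench import *
def f(n):
    return 240/np.tan(np.radians(camera_params(n)['vfov'])/2)
def ray(n,uv):
    c=camera_params(n);uv=np.atleast_2d(uv).astype(float)
    return np.c_[(uv[:,0]-c['cx'])/f(n),(uv[:,1]-c['cy'])/f(n),np.ones(len(uv))]@c['extrinsics'][:3,:3].T, c['extrinsics'][:3,3]
def onz(n,uv,z):
    r,o=ray(n,uv); return o+r*((z-o[2])/r[:,2])[:,None]
def proj(n,p):
    c=camera_params(n);E=c['extrinsics'];q=(np.atleast_2d(p)-E[:3,3])@E[:3,:3]
    return q[:,:2]/q[:,2:]*f(n)+[c['cx'],c['cy']]
def circ(P):
    A=np.c_[2*P[:,:2],np.ones(len(P))]
    for k in range(4):
        s=np.linalg.lstsq(A,(P[:,:2]**2).sum(1),rcond=None)[0]
        R=np.sqrt(s[2]+s[0]**2+s[1]**2); e=abs(np.hypot(*(P[:,:2]-s[:2]).T)-R); m=e<max(.002,1.5*np.median(e)); P=P[m];A=A[m]
    return s[:2],R,len(P)
E
python3 - <<'E'
from h import *
for n,boxes in (("top",dict(bed=(140,200,290,290),blk=(350,165,430,245))),("side",dict(bed=(215,140,340,235),blk=(380,235,510,340)))):
    p=cv2.imread(f"pics/{n}0.png")
    for k,(a,b,c,d) in boxes.items():
        cv2.imwrite(f"pics/c_{n}_{k}.png",cv2.resize(p[b:d,a:c],None,fx=5,fy=5,interpolation=cv2.INTER_CUBIC))
    hsv=cv2.cvtColor(p,cv2.COLOR_BGR2HSV)
    # rings: low sat, bright
    m=((hsv[...,1]<60)&(hsv[...,2]>130))
    guess={"top":dict(bed=(244,247),park=(182,242),blk=(391,204)),"side":dict(bed=(289,201),park=(265,167),blk=(446,289))}[n]
    for k,g in guess.items():
        v,u=np.nonzero(m); P=onz(n,np.c_[u,v],.016); G=onz(n,g,.016)[0]
        r=np.hypot(*(P-G)[:,:2].T); P=P[(r>.036)&(r<.05)]
        print(n,k,G[:2].round(4),circ(P))
    for nm,lo,hi in (("yel",(25,150,120),(33,255,255)),("red",(0,190,100),(6,255,255))):
        mm=cv2.inRange(hsv,lo,hi); 
        nn,l,s,c=cv2.connectedComponentsWithStats(mm); j=1+s[1:,4].argmax(); print(n,nm,s[j],c[j])
E
```

```text
top bed [0.4837 0.1279] (array([0.48403221, 0.1281052 ]), np.float64(0.04191200834886052), 271)
top park [0.4956 0.2477] (array([0.49624509, 0.24767594]), np.float64(0.04197185152349451), 270)
top blk [ 0.5627 -0.158 ] (array([ 0.56473795, -0.15748117]), np.float64(0.04253679888822658), 260)
top yel [242 247   3   3   3] [243. 248.]
top red [389 192   1   5   5] [389. 194.]
side bed [0.4849 0.1289] (array([0.48488689, 0.12819791]), np.float64(0.04197107282618745), 172)
side park [0.5017 0.2447] (array([0.49768711, 0.24821479]), np.float64(0.04221507840830413), 120)
side blk [ 0.5627 -0.1616] (array([ 0.56508957, -0.15803556]), np.float64(0.04226973773219134), 321)
side yel [278 160  18   9 124] [286.64516129 163.95967742]Traceback (most recent call last):
  File "<stdin>", line 16, in <module>
ValueError: attempt to get argmax of an empty sequence
```

```bash
python3 -c "
import cv2,numpy as np
a=[cv2.imread(f'pics/c_{k}.png') for k in('top_bed','side_bed','top_blk','side_blk')]
a=[cv2.resize(x,(390,290)) for x in a]
cv2.imwrite('pics/mosaic.png',np.vstack([np.hstack(a[:2]),np.hstack(a[2:])]))"
```

```text
(no output)
```

View pics/mosaic.png

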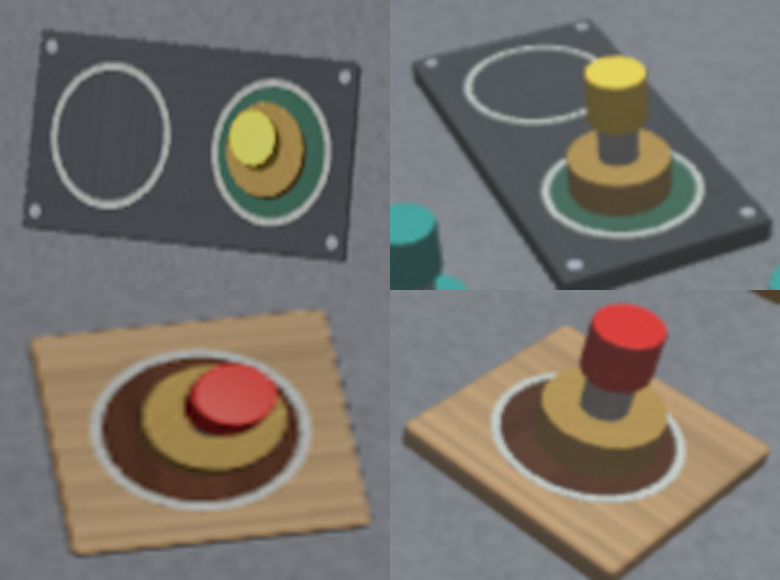

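```bash
cat >> h.py <<'E'
RNG={'yel':((24,110,150),(36,255,255)),'red':((0,120,175),(6,255,255))}
def diepos(n,p,nm,base=.016,tag=''):
    hsv=cv2.cvtColor(p,cv2.COLOR_BGR2HSV); h=hsv.copy(); h[...,0]=np.where(h[...,0]>174,0,h[...,0])
    m=cv2.inRange(h,*RNG[nm]); nn,l,s,c=cv2.connectedComponentsWithStats(m); j=1+s[1:,4].argmax()
    v,u=np.nonzero(l==j); P=onz(n,np.c_[u,v],base+.075); w=np.ptp(P[:,:2],axis=0)
    return P.mean(0)[:2].round(4),s[j].tolist(),w.round(3)
E
python3 - <<'E'
from h import *
for n in("top","side"):
    p=cv2.imread(f"pics/{n}0.png")
    for k in RNG: print(n,k,diepos(n,p,k))
s=read_state()
from scipy.spatial.transform import Rotation as R
print(R.from_quat(s['tool_rot'],scalar_first=True).as_matrix().round(3))
E
```

```text
top yel (array([0.4834, 0.1299]), [228, 234, 18, 17, 244], array([0.029, 0.03 ]))
top red (array([ 0.5667, -0.1599]), [390, 186, 17, 16, 204], array([0.028, 0.029]))
side yel (array([0.4834, 0.1285]), [277, 158, 20, 11, 166], array([0.03 , 0.031]))
side red (array([ 0.5664, -0.1612]), [448, 240, 24, 16, 297], array([0.03 , 0.029]))
[[-0.001  0.443  0.897]
 [-0.001  0.897 -0.443]
 [-1.    -0.002 -0.   ]]
```

```bash
cat >> h.py <<'E'
from scipy.spatial.transform import Rotation as R
def to(x,y,z):
    s=read_state();M=R.from_quat(s['tool_rot'],scalar_first=True).as_matrix()
    d=M.T@(np.array([x,y,z])-s['eef_pos'])*100
    print('t',round(s['time_s'],2),'pos',s['eef_pos'].round(4),'F',s['contact_force'].round(1),'open',round(s['opening'],3),'delta cm',d.round(2),'toolx',M[:,0].round(4),'tooly',M[:,1].round(3))
E
python3 -c "
from h import *
to(.4834,.129,.2136)"
python3 -m jog '[{"xyz":[0,0,0]}]'
```

```text
t 0.1 pos [0.2543 0.5151 0.2138] F [ 0.4 -0.6  0.2] open 1.0 delta cm [  0.04 -24.47  37.64] toolx [-0.001  -0.0013 -1.    ] tooly [ 0.443  0.897 -0.002]validation failed for argument at $[0]...
```

```bash
python3 -m jog '[{"xyz":[0,-2.2,3.4],"rot":[0,0,0],"hand":1},{"xyz":[0,-2.2,3.4],"rot":[0,0,0],"hand":1},{"xyz":[0,-2.2,3.4],"rot":[0,0,0],"hand":1},{"xyz":[0,-2.2,3.4],"rot":[0,0,0],"hand":1},{"xyz":[0,-2.2,3.4],"rot":[0,0,0],"hand":1}]'
python3 -c "
from h import *
to(.4834,.129,.2136)"
```

```text
time_s: 0.6
eef_pos: [0.3586, 0.3401, 0.2142]
tool_rot: [0.688, 0.161, 0.689, -0.161]
contact_force: [-0.2, -0.4, 0.1]
opening: 1.0
t 0.6 pos [0.3586 0.3401 0.2142] F [-0.2 -0.4  0.1] open 1.0 delta cm [  0.06 -13.4   20.53] toolx [-5.e-04 -3.e-04 -1.e+00] tooly [ 0.443  0.897 -0.001]
```

Moves track well.

```bash
python3 -m jog '[{"xyz":[0,-2.7,4.0],"rot":[0,0,0],"hand":1},{"xyz":[0,-2.7,4.0],"rot":[0,0,0],"hand":1},{"xyz":[0,-2.7,4.0],"rot":[0,0,0],"hand":1},{"xyz":[0,-2.7,4.0],"rot":[0,0,0],"hand":1},{"xyz":[0,-2.6,4.0],"rot":[0,0,0],"hand":1}]'
python3 -m jog '[{"xyz":[0,0,0],"rot":[0,0,0],"hand":1},{"xyz":[0,0,0],"rot":[0,0,0],"hand":1}]'
python3 -c "
from h import *
to(.4834,.129,.059)"
```

```text
time_s: 1.1
eef_pos: [0.4787, 0.131, 0.2143]
tool_rot: [0.688, 0.161, 0.689, -0.161]
contact_force: [0.5, 0.7, -0.8]
opening: 1.0
time_s: 1.3
eef_pos: [0.4782, 0.1323, 0.2141]
tool_rot: [0.688, 0.162, 0.689, -0.162]
contact_force: [-0.3, 0.5, -0.1]
opening: 0.999
t 1.3 pos [0.4782 0.1323 0.2141] F [-0.3  0.5 -0.1] open 0.999 delta cm [15.51 -0.06  0.63] toolx [-1.3e-03  4.0e-04 -1.0e+00] tooly [ 0.445  0.896 -0.   ]
```

```bash
python3 -m jog '[{"xyz":[2,-0.1,0.6],"rot":[0,0,0],"hand":1},{"xyz":[3.5,0,0],"rot":[0,0,0],"hand":1},{"xyz":[3.5,0,0],"rot":[0,0,0],"hand":1},{"xyz":[1.5,0,0],"rot":[0,0,0],"hand":1},{"xyz":[0,0,0],"rot":[0,0,0],"hand":1}]'
python3 - <<'E'
from h import *
to(.4834,.129,.059)
p,d=grab_frame("side"); print(diepos("side",p,'yel'));cv2.imwrite("pics/s1.png",p)
E
```

```text
time_s: 1.8
eef_pos: [0.48, 0.1308, 0.1067]
tool_rot: [0.687, 0.16, 0.691, -0.16]
contact_force: [-0.5, -0.1, 1.3]
opening: 1.001
t 1.8 pos [0.48   0.1308 0.1067] F [-0.5 -0.1  1.3] open 1.001 delta cm [4.77 0.   0.41] toolx [-6.5e-03  2.0e-04 -1.0e+00] tooly [ 0.441  0.898 -0.003]
(array([0.4933, 0.1218]), [293, 160, 4, 8, 24], array([0.011, 0.018]))
```

View pics/s1.png

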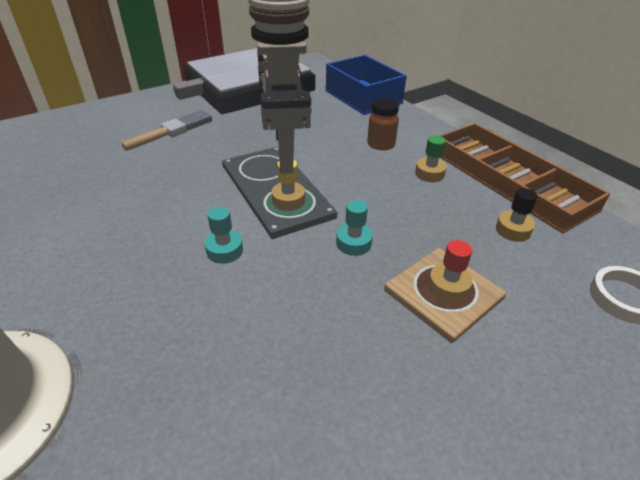

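The fingers straddle the yellow grip at about (287,165). I'll correct by 4 mm and go down.

```bash
python3 -m jog '[{"xyz":[1,0,0.4],"rot":[0,0,0],"hand":1},{"xyz":[2,0,0],"rot":[0,0,0],"hand":1},{"xyz":[1,0,0],"rot":[0,0,0],"hand":1},{"xyz":[0.7,0,0],"rot":[0,0,0],"hand":1},{"xyz":[0,0,0],"rot":[0,0,0],"hand":1}]'
python3 - <<'E'
from h import *
to(.4834,.129,.059)
E
```

```text
time_s: 2.35
eef_pos: [0.4865, 0.1276, 0.0621]
tool_rot: [0.688, 0.161, 0.689, -0.161]
contact_force: [-0.2, -1.0, -0.4]
opening: 0.999
t 2.35 pos [0.4865 0.1276 0.0621] F [-0.2 -1.  -0.4] open 0.999 delta cm [ 0.31 -0.01 -0.34] toolx [-0.0011 -0.     -1.    ] tooly [ 0.443  0.897 -0.   ]
```

```bash
python3 -m jog '[{"xyz":[0.2,0,-0.3],"rot":[0,0,0],"hand":1},{"xyz":[0,0,0],"rot":[0,0,0],"hand":1},{"xyz":[0,0,0],"rot":[0,0,0],"hand":1}]'
python3 - <<'E'
from h import *
to(.4834,.129,.059)
E
```

```text
time_s: 2.65
eef_pos: [0.4845, 0.1289, 0.0611]
tool_rot: [0.689, 0.161, 0.688, -0.161]
contact_force: [1.4, 0.0, -0.6]
opening: 1.0
t 2.65 pos [0.4845 0.1289 0.0611] F [ 1.4  0.  -0.6] open 1.0 delta cm [ 0.21 -0.04 -0.1 ] toolx [ 0.001 -0.    -1.   ] tooly [0.443 0.897 0.   ]
```

```bash
python3 -m jog '[{"xyz":[0.1,0,-0.1],"rot":[0,0,0],"hand":-1},{"xyz":[0,0,0],"rot":[0,0,0],"hand":-1},{"xyz":[0,0,0],"rot":[0,0,0],"hand":-1},{"xyz":[0,0,0],"rot":[0,0,0],"hand":-1},{"xyz":[0,0,0],"rot":[0,0,0],"hand":-1}]'
python3 -m jog '[{"xyz":[0,0,0],"rot":[0,0,0],"hand":-1},{"xyz":[0,0,0],"rot":[0,0,0],"hand":-1},{"xyz":[0,0,0],"rot":[0,0,0],"hand":-1}]'
python3 - <<'E'
from h import *
to(.4834,.129,.059)
E
```

```text
time_s: 3.15
eef_pos: [0.4833, 0.1293, 0.0596]
tool_rot: [0.689, 0.161, 0.689, -0.161]
contact_force: [-0.4, 1.3, -0.2]
opening: 0.591
time_s: 3.45
eef_pos: [0.4831, 0.129, 0.0596]
tool_rot: [0.688, 0.16, 0.689, -0.161]
contact_force: [-0.5, 0.4, -1.4]
opening: 0.342
t 3.45 pos [0.4831 0.129  0.0596] F [-0.5  0.4 -1.4] open 0.342 delta cm [0.06 0.01 0.03] toolx [-5.e-04 -7.e-04 -1.e+00] tooly [ 0.443  0.897 -0.001]
```

```bash
python3 -m jog '[{"xyz":[0,0,0],"rot":[0,0,0],"hand":-1},{"xyz":[-1,0,0],"rot":[0,0,0],"hand":-1},{"xyz":[-2,0,0],"rot":[0,0,0],"hand":-1},{"xyz":[-1,1,0],"rot":[0,0,0],"hand":-1},{"xyz":[0,2,-1],"rot":[0,0,0],"hand":-1}]'
python3 - <<'E'
from h import *
to(.497,.248,.09)
E
```

```text
time_s: 3.95
eef_pos: [0.4898, 0.1606, 0.1017]
tool_rot: [0.69, 0.162, 0.687, -0.161]
contact_force: [0.3, 1.1, -5.3]
opening: 0.343
t 3.95 pos [0.4898 0.1606 0.1017] F [ 0.3  1.1 -5.3] open 0.343 delta cm [ 1.18  8.15 -3.25] toolx [ 4.4e-03  2.0e-04 -1.0e+00] tooly [0.445 0.896 0.002]
```

Lifted (−5.3 N).

```bash
python3 -m jog '[{"xyz":[0,2.4,-1],"rot":[0,0,0],"hand":-1},{"xyz":[0,2.4,-1],"rot":[0,0,0],"hand":-1},{"xyz":[0,2.0,-0.9],"rot":[0,0,0],"hand":-1},{"xyz":[0,1.2,-0.3],"rot":[0,0,0],"hand":-1},{"xyz":[0,0,0],"rot":[0,0,0],"hand":-1}]'
python3 -m jog '[{"xyz":[0,0,0],"rot":[0,0,0],"hand":-1},{"xyz":[0,0,0],"rot":[0,0,0],"hand":-1}]'
python3 - <<'E'
from h import *
to(.497,.248,.061)
E
```

```text
time_s: 4.45
eef_pos: [0.4944, 0.248, 0.0995]
tool_rot: [0.689, 0.16, 0.689, -0.16]
contact_force: [0.5, -0.7, -5.1]
opening: 0.342
time_s: 4.65
eef_pos: [0.4943, 0.2457, 0.0994]
tool_rot: [0.688, 0.161, 0.689, -0.161]
contact_force: [-0.5, -0.2, -5.8]
opening: 0.341
t 4.65 pos [0.4943 0.2457 0.0994] F [-0.5 -0.2 -5.8] open 0.341 delta cm [3.84 0.33 0.14] toolx [-4.e-04 -5.e-04 -1.e+00] tooly [ 0.444  0.896 -0.001]
```

```bash
python3 -m jog '[{"xyz":[1.2,0.3,0.1],"rot":[0,0,0],"hand":-1},{"xyz":[1.2,0,0],"rot":[0,0,0],"hand":-1},{"xyz":[0.7,0,0],"rot":[0,0,0],"hand":-1},{"xyz":[0,0,0],"rot":[0,0,0],"hand":-1},{"xyz":[0,0,0],"rot":[0,0,0],"hand":-1}]'
python3 - <<'E'
from h import *
to(.497,.248,.06)
E
```

```text
time_s: 5.15
eef_pos: [0.4963, 0.2487, 0.0682]
tool_rot: [0.688, 0.161, 0.689, -0.161]
contact_force: [-0.2, -0.5, -4.5]
opening: 0.338
t 5.15 pos [0.4963 0.2487 0.0682] F [-0.2 -0.5 -4.5] open 0.338 delta cm [ 0.82 -0.03  0.09] toolx [-8.e-04 -2.e-04 -1.e+00] tooly [ 0.443  0.897 -0.001]
```

```bash
python3 -m jog '[{"xyz":[0.4,0,0],"rot":[0,0,0],"hand":-1},{"xyz":[0.3,0,0],"rot":[0,0,0],"hand":-1},{"xyz":[0,0,0],"rot":[0,0,0],"hand":-1},{"xyz":[0,0,0],"rot":[0,0,0],"hand":-1}]'
python3 - <<'E'
from h import *
to(.497,.248,.06)
E
```

```text
time_s: 5.55
eef_pos: [0.4966, 0.2488, 0.0616]
tool_rot: [0.689, 0.161, 0.689, -0.161]
contact_force: [-0.2, 0.2, -4.6]
opening: 0.341
t 5.55 pos [0.4966 0.2488 0.0616] F [-0.2  0.2 -4.6] open 0.341 delta cm [ 0.16 -0.05  0.07] toolx [ 1.e-04 -0.e+00 -1.e+00] tooly [0.443 0.897 0.   ]
```

```bash
python3 -m jog '[{"xyz":[0.2,0,0],"rot":[0,0,0],"hand":-1},{"xyz":[0,0,0],"rot":[0,0,0],"hand":-1},{"xyz":[0,0,0],"rot":[0,0,0],"hand":-1}]'
python3 - <<'E'
from h import *
to(.497,.248,.06)
E
```

```text
time_s: 5.85
eef_pos: [0.4966, 0.2488, 0.0596]
tool_rot: [0.689, 0.161, 0.689, -0.161]
contact_force: [1.2, 0.2, -5.3]
opening: 0.339
t 5.85 pos [0.4966 0.2488 0.0596] F [ 1.2  0.2 -5.3] open 0.339 delta cm [-0.04 -0.05  0.07] toolx [ 0.  0. -1.] tooly [0.443 0.897 0.   ]
```

```bash
python3 -m jog '[{"xyz":[0.1,0,0],"rot":[0,0,0],"hand":-1},{"xyz":[0,0,0],"rot":[0,0,0],"hand":-1},{"xyz":[0,0,0],"rot":[0,0,0],"hand":-1}]'
```

```text
time_s: 6.15
eef_pos: [0.4968, 0.2487, 0.0596]
tool_rot: [0.689, 0.161, 0.688, -0.161]
contact_force: [-4.0, -2.1, 5.9]
opening: 0.339
```

Seated (the force has turned upward). Release slowly.

```bash
python3 -m jog '[{"xyz":[-0.1,0,0],"rot":[0,0,0],"hand":-1},{"xyz":[0,0,0],"rot":[0,0,0],"hand":0.2},{"xyz":[0,0,0],"rot":[0,0,0],"hand":1},{"xyz":[0,0,0],"rot":[0,0,0],"hand":1},{"xyz":[0,0,0],"rot":[0,0,0],"hand":1}]'
python3 -m jog '[{"xyz":[0,0,0],"rot":[0,0,0],"hand":1},{"xyz":[0,0,0],"rot":[0,0,0],"hand":1},{"xyz":[-2,0,0],"rot":[0,0,0],"hand":1},{"xyz":[-4,0,0],"rot":[0,0,0],"hand":1},{"xyz":[-4,0,0],"rot":[0,0,0],"hand":1}]'
python3 - <<'E'
from h import *
to(.5666,-.1605,.17)
E
```

```text
time_s: 6.65
eef_pos: [0.4969, 0.2489, 0.0598]
tool_rot: [0.689, 0.161, 0.688, -0.161]
contact_force: [-0.9, -0.1, -0.2]
opening: 0.668
time_s: 7.15
eef_pos: [0.4957, 0.2486, 0.16]
tool_rot: [0.688, 0.16, 0.689, -0.161]
contact_force: [1.0, 0.7, 0.8]
opening: 1.0
t 7.15 pos [0.4957 0.2486 0.16  ] F [1.  0.7 0.8] open 1.0 delta cm [ -0.99 -33.54  24.47] toolx [-2.1e-03 -5.0e-04 -1.0e+00] tooly [ 0.443  0.897 -0.001]
```

```bash
python3 -m jog '[{"xyz":[-1,-1.3,1],"rot":[0,0,0],"hand":1},{"xyz":[0,-3.5,2.6],"rot":[0,0,0],"hand":1},{"xyz":[0,-3.5,2.6],"rot":[0,0,0],"hand":1},{"xyz":[0,-3.5,2.6],"rot":[0,0,0],"hand":1},{"xyz":[0,-3.5,2.6],"rot":[0,0,0],"hand":1}]'
python3 -m jog '[{"xyz":[0,-3.5,2.6],"rot":[0,0,0],"hand":1},{"xyz":[0,-3.5,2.6],"rot":[0,0,0],"hand":1},{"xyz":[0,-3.5,2.6],"rot":[0,0,0],"hand":1},{"xyz":[0,-3.5,2.6],"rot":[0,0,0],"hand":1},{"xyz":[0,-3.4,2.0],"rot":[0,0,0],"hand":1}]'
python3 - <<'E'
from h import *
to(.5666,-.1605,.17)
E
```

```text
time_s: 7.65
eef_pos: [0.5311, 0.0596, 0.1698]
tool_rot: [0.689, 0.161, 0.688, -0.161]
contact_force: [1.1, 0.7, 0.4]
opening: 0.998
time_s: 8.15
eef_pos: [0.5654, -0.1519, 0.1697]
tool_rot: [0.689, 0.161, 0.688, -0.161]
contact_force: [0.9, 0.1, 0.7]
opening: 0.998
t 8.15 pos [ 0.5654 -0.1519  0.1697] F [0.9 0.1 0.7] open 0.998 delta cm [-0.03 -0.71  0.49] toolx [ 5.e-04 -2.e-04 -1.e+00] tooly [0.443 0.896 0.   ]
```

```bash
python3 -m jog '[{"xyz":[0,-0.7,0.5],"rot":[0,0,0],"hand":1},{"xyz":[2,0,0],"rot":[0,0,0],"hand":1},{"xyz":[2,0,0],"rot":[0,0,0],"hand":1},{"xyz":[1.5,0,0],"rot":[0,0,0],"hand":1},{"xyz":[0,0,0],"rot":[0,0,0],"hand":1}]'
python3 - <<'E'
from h import *
to(.5666,-.1605,.059)
p,d=grab_frame("top");q,_=grab_frame("side")
cv2.imwrite("pics/t2.png",np.hstack([cv2.resize(p[140:300,140:460],(400,200)),cv2.resize(q[100:340,200:520],(400,300))[:200]]) )
cv2.imwrite("pics/s2.png",q)
print(diepos("top",p,'yel'),diepos("side",q,'yel'),diepos("side",q,'red'))
E
```

```text
time_s: 8.65
eef_pos: [0.5648, -0.1568, 0.1119]
tool_rot: [0.687, 0.161, 0.69, -0.16]
contact_force: [0.0, 0.3, -0.3]
opening: 0.999
t 8.65 pos [ 0.5648 -0.1568  0.1119] F [ 0.   0.3 -0.3] open 0.999 delta cm [ 5.29 -0.26  0.36] toolx [-0.0046  0.0026 -1.    ] tooly [0.442 0.897 0.   ]
(array([0.4968, 0.2498]), [161, 228, 17, 17, 226], array([0.029, 0.029])) (array([0.4971, 0.2478]), [251, 127, 17, 9, 120], array([0.03 , 0.031])) (array([ 0.5659, -0.1604]), [448, 240, 22, 16, 278], array([0.03 , 0.029]))
```

View pics/s2.png

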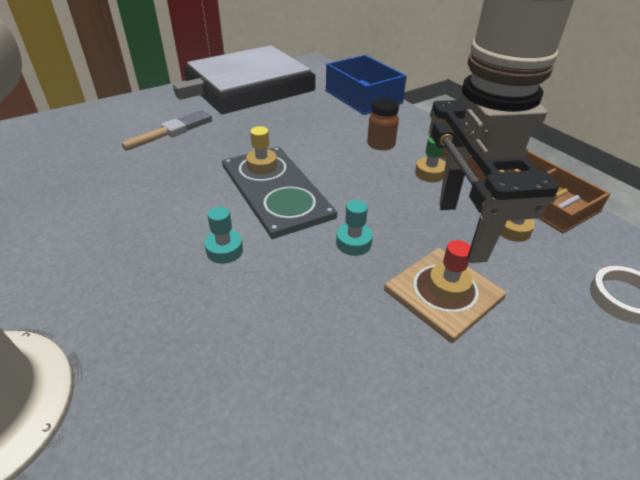

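Yellow is parked upright at (260,140) and the jaws straddle red at (457,255). Lowering.

```bash
python3 -m jog '[{"xyz":[1,-0.2,0.3],"rot":[0,0,0],"hand":1},{"xyz":[2,0,0],"rot":[0,0,0],"hand":1},{"xyz":[1.3,0,0],"rot":[0,0,0],"hand":1},{"xyz":[0.7,0,0],"rot":[0,0,0],"hand":1},{"xyz":[0,0,0],"rot":[0,0,0],"hand":1}]'
python3 -m jog '[{"xyz":[0,0,0],"rot":[0,0,0],"hand":1},{"xyz":[0,0,0],"rot":[0,0,0],"hand":1}]'
python3 - <<'E'
from h import *
to(.5664,-.1604,.059)
E
```

```text
time_s: 9.25
eef_pos: [0.5676, -0.1611, 0.0635]
tool_rot: [0.688, 0.161, 0.689, -0.161]
contact_force: [-1.0, -0.4, -0.2]
opening: 0.996
time_s: 9.45
eef_pos: [0.569, -0.1617, 0.0656]
tool_rot: [0.689, 0.161, 0.688, -0.161]
contact_force: [-0.2, -0.3, -0.3]
opening: 1.001
t 9.45 pos [ 0.569  -0.1617  0.0656] F [-0.2 -0.3 -0.3] open 1.001 delta cm [ 0.66  0.   -0.3 ] toolx [ 1.6e-03 -8.0e-04 -1.0e+00] tooly [ 0.443  0.897 -0.   ]
```

```bash
python3 -m jog '[{"xyz":[0.4,0,-0.2],"rot":[0,0,0],"hand":1},{"xyz":[0.2,0,-0.1],"rot":[0,0,0],"hand":1},{"xyz":[0,0,0],"rot":[0,0,0],"hand":1},{"xyz":[0,0,0],"rot":[0,0,0],"hand":1}]'
python3 - <<'E'
from h import *
to(.5664,-.1604,.059)
E
```

```text
time_s: 9.85
eef_pos: [0.5655, -0.16, 0.0585]
tool_rot: [0.689, 0.161, 0.689, -0.161]
contact_force: [0.6, 0.7, -0.5]
opening: 1.001
t 9.85 pos [ 0.5655 -0.16    0.0585] F [ 0.6  0.7 -0.5] open 1.001 delta cm [-0.05  0.    0.1 ] toolx [-1.e-04  1.e-04 -1.e+00] tooly [0.443 0.897 0.   ]
```

```bash
python3 -m jog '[{"xyz":[0,0,0.1],"rot":[0,0,0],"hand":-1},{"xyz":[0,0,0],"rot":[0,0,0],"hand":-1},{"xyz":[0,0,0],"rot":[0,0,0],"hand":-1},{"xyz":[0,0,0],"rot":[0,0,0],"hand":-1},{"xyz":[0,0,0],"rot":[0,0,0],"hand":-1}]'
python3 -m jog '[{"xyz":[0,0,0],"rot":[0,0,0],"hand":-1},{"xyz":[0,0,0],"rot":[0,0,0],"hand":-1},{"xyz":[0,0,0],"rot":[0,0,0],"hand":-1},{"xyz":[0,0,0],"rot":[0,0,0],"hand":-1}]'
python3 - <<'E'
from h import *
to(.5664,-.1604,.059)
E
```

```text
time_s: 10.35
eef_pos: [0.5665, -0.1605, 0.0586]
tool_rot: [0.689, 0.161, 0.689, -0.161]
contact_force: [0.7, 0.2, -0.3]
opening: 0.589
time_s: 10.75
eef_pos: [0.5664, -0.1609, 0.0586]
tool_rot: [0.689, 0.161, 0.689, -0.161]
contact_force: [-0.4, -1.8, 0.4]
opening: 0.339
t 10.75 pos [ 0.5664 -0.1609  0.0586] F [-0.4 -1.8  0.4] open 0.339 delta cm [-0.04  0.04 -0.02] toolx [-2.e-04 -7.e-04 -1.e+00] tooly [ 0.443  0.897 -0.001]
```

```bash
python3 -m jog '[{"xyz":[-1,0,0],"rot":[0,0,0],"hand":-1},{"xyz":[-2.5,0,0],"rot":[0,0,0],"hand":-1},{"xyz":[-3.5,0,0],"rot":[0,0,0],"hand":-1},{"xyz":[-3,0,0],"rot":[0,0,0],"hand":-1},{"xyz":[-1.5,0,0],"rot":[0,0,0],"hand":-1}]'
python3 - <<'E'
from h import *
# refit green ring with now-free view
for n in("side",):
    p=cv2.imread("pics/s2.png");hsv=cv2.cvtColor(p,cv2.COLOR_BGR2HSV)
    m=((hsv[...,1]<60)&(hsv[...,2]>130));v,u=np.nonzero(m);P=onz(n,np.c_[u,v],.016)
    r=np.hypot(*(P[:,:2]-[.4844,.1282]).T);print(circ(P[(r>.036)&(r<.05)]))
to(.4844,.1282,.17)
E
```

```text
time_s: 11.25
eef_pos: [0.5675, -0.1607, 0.1765]
tool_rot: [0.69, 0.161, 0.687, -0.161]
contact_force: [0.7, -0.6, -5.1]
opening: 0.34
(array([0.48499281, 0.12834145]), np.float64(0.041950125427350965), 213)
t 11.25 pos [ 0.5675 -0.1607  0.1765] F [ 0.7 -0.6 -5.1] open 0.34 delta cm [  0.59  22.23 -20.24] toolx [ 0.0033 -0.0013 -1.    ] tooly [0.443 0.897 0.   ]
```

```bash
python3 -m jog '[{"xyz":[0,1.2,-1.1],"rot":[0,0,0],"hand":-1},{"xyz":[0,2.8,-2.6],"rot":[0,0,0],"hand":-1},{"xyz":[0,3,-2.7],"rot":[0,0,0],"hand":-1},{"xyz":[0,3,-2.7],"rot":[0,0,0],"hand":-1},{"xyz":[0,3,-2.7],"rot":[0,0,0],"hand":-1}]'
python3 -m jog '[{"xyz":[0,3,-2.7],"rot":[0,0,0],"hand":-1},{"xyz":[0,3,-2.7],"rot":[0,0,0],"hand":-1},{"xyz":[0,2.2,-2],"rot":[0,0,0],"hand":-1},{"xyz":[0,1,-0.9],"rot":[0,0,0],"hand":-1},{"xyz":[0,0,0],"rot":[0,0,0],"hand":-1}]'
python3 -m jog '[{"xyz":[0,0,0],"rot":[0,0,0],"hand":-1},{"xyz":[0,0,0],"rot":[0,0,0],"hand":-1}]'
python3 - <<'E'
from h import *
to(.4845,.1282,.059)
E
```

```text
time_s: 11.75
eef_pos: [0.5154, 0.011, 0.1709]
tool_rot: [0.687, 0.161, 0.69, -0.161]
contact_force: [0.2, 0.1, -5.0]
opening: 0.342
time_s: 12.25
eef_pos: [0.4825, 0.1293, 0.1718]
tool_rot: [0.688, 0.16, 0.69, -0.16]
contact_force: [-0.4, -0.4, -4.4]
opening: 0.343
time_s: 12.45
eef_pos: [0.4846, 0.1266, 0.1731]
tool_rot: [0.688, 0.161, 0.689, -0.161]
contact_force: [0.4, 0.0, -4.9]
opening: 0.34
t 12.45 pos [0.4846 0.1266 0.1731] F [ 0.4  0.  -4.9] open 0.34 delta cm [11.41  0.15 -0.08] toolx [-7.e-04 -4.e-04 -1.e+00] tooly [ 0.444  0.896 -0.001]
```

```bash
python3 -m jog '[{"xyz":[1.5,0.1,-0.1],"rot":[0,0,0],"hand":-1},{"xyz":[3,0,0],"rot":[0,0,0],"hand":-1},{"xyz":[3,0,0],"rot":[0,0,0],"hand":-1},{"xyz":[1.5,0,0],"rot":[0,0,0],"hand":-1},{"xyz":[0.5,0,0],"rot":[0,0,0],"hand":-1}]'
python3 -m jog '[{"xyz":[0,0,0],"rot":[0,0,0],"hand":-1},{"xyz":[0,0,0],"rot":[0,0,0],"hand":-1},{"xyz":[0,0,0],"rot":[0,0,0],"hand":-1}]'
python3 - <<'E'
from h import *
to(.4845,.1282,.0586)
E
```

```text
time_s: 12.95
eef_pos: [0.4827, 0.1278, 0.0763]
tool_rot: [0.687, 0.161, 0.69, -0.162]
contact_force: [-0.2, -0.7, -4.2]
opening: 0.342
time_s: 13.25
eef_pos: [0.4855, 0.1287, 0.08]
tool_rot: [0.69, 0.161, 0.688, -0.161]
contact_force: [1.1, -0.0, -4.8]
opening: 0.338
t 13.25 pos [0.4855 0.1287 0.08  ] F [ 1.1 -0.  -4.8] open 0.338 delta cm [ 2.14 -0.09 -0.07] toolx [ 0.0028  0.     -1.    ] tooly [0.443 0.896 0.001]
```

```bash
python3 -m jog '[{"xyz":[0.7,0,0],"rot":[0,0,0],"hand":-1},{"xyz":[0.7,0,0],"rot":[0,0,0],"hand":-1},{"xyz":[0.4,0,0],"rot":[0,0,0],"hand":-1},{"xyz":[0,0,0],"rot":[0,0,0],"hand":-1},{"xyz":[0,0,0],"rot":[0,0,0],"hand":-1}]'
python3 -m jog '[{"xyz":[0,0,0],"rot":[0,0,0],"hand":-1},{"xyz":[0,0,0],"rot":[0,0,0],"hand":-1}]'
python3 - <<'E'
from h import *
to(.4845,.1282,.0586)
p,d=grab_frame("side");cv2.imwrite("pics/s3.png",cv2.resize(p[100:260,200:400],(800,600)))
E
```

```text
time_s: 13.75
eef_pos: [0.484, 0.1289, 0.0604]
tool_rot: [0.688, 0.161, 0.689, -0.161]
contact_force: [0.3, -0.6, -4.2]
opening: 0.34
time_s: 13.95
eef_pos: [0.4844, 0.1289, 0.0609]
tool_rot: [0.689, 0.161, 0.688, -0.161]
contact_force: [-0.3, -0.6, -5.8]
opening: 0.341
t 13.95 pos [0.4844 0.1289 0.0609] F [-0.3 -0.6 -5.8] open 0.341 delta cm [ 0.23 -0.06  0.04] toolx [ 6.e-04  0.e+00 -1.e+00] tooly [0.443 0.897 0.   ]
```

View pics/s3.png

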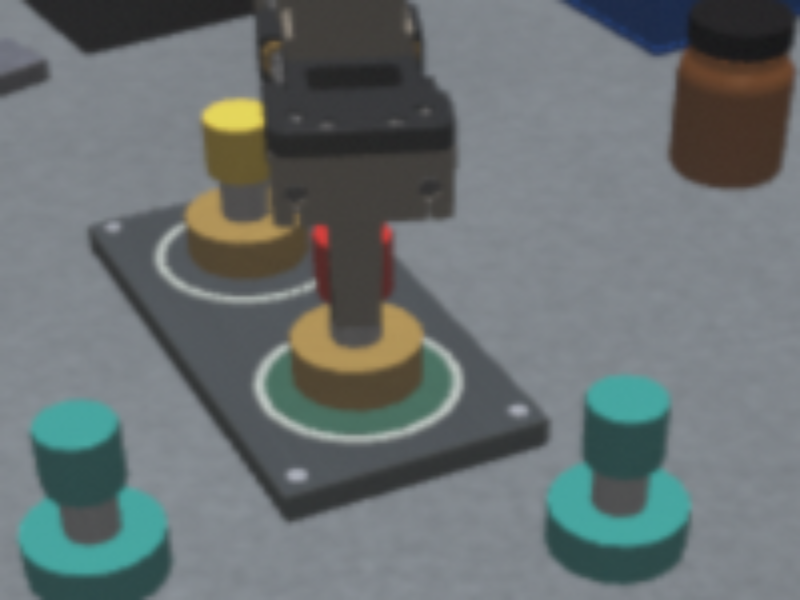

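The red die hangs just above the middle of the green circle: the ring spans x 255–462 in the crop and the foot is centred at about 356.

```bash
python3 -m jog '[{"xyz":[0.2,0,0],"rot":[0,0,0],"hand":-1},{"xyz":[0,0,0],"rot":[0,0,0],"hand":-1},{"xyz":[0,0,0],"rot":[0,0,0],"hand":-1}]'
python3 -m jog '[{"xyz":[0.1,0,0],"rot":[0,0,0],"hand":-1},{"xyz":[0,0,0],"rot":[0,0,0],"hand":-1},{"xyz":[0,0,0],"rot":[0,0,0],"hand":-1}]'
```

```text
time_s: 14.3
eef_pos: [0.4843, 0.1289, 0.0586]
tool_rot: [0.689, 0.161, 0.689, -0.161]
contact_force: [0.1, 0.2, -4.5]
opening: 0.341
time_s: 14.6
eef_pos: [0.4845, 0.1288, 0.0586]
tool_rot: [0.689, 0.161, 0.688, -0.161]
contact_force: [-3.8, -2.5, 6.3]
opening: 0.34
```

Seated. Release and retreat.

```bash
python3 -m jog '[{"xyz":[-0.1,0,0],"rot":[0,0,0],"hand":-1},{"xyz":[0,0,0],"rot":[0,0,0],"hand":0.2},{"xyz":[0,0,0],"rot":[0,0,0],"hand":1},{"xyz":[0,0,0],"rot":[0,0,0],"hand":1},{"xyz":[0,0,0],"rot":[0,0,0],"hand":1}]'
python3 -m jog '[{"xyz":[0,0,0],"rot":[0,0,0],"hand":1},{"xyz":[0,0,0],"rot":[0,0,0],"hand":1},{"xyz":[-2,0,0],"rot":[0,0,0],"hand":1},{"xyz":[-4,0,0],"rot":[0,0,0],"hand":1},{"xyz":[-4,0,0],"rot":[0,0,0],"hand":1}]'
python3 - <<'E'
from h import *
to(.4970,.2488,.16)
E
```

```text
time_s: 15.1
eef_pos: [0.4845, 0.1289, 0.0588]
tool_rot: [0.689, 0.161, 0.688, -0.161]
contact_force: [-0.1, 0.2, 0.1]
opening: 0.666
time_s: 15.6
eef_pos: [0.4833, 0.1289, 0.1591]
tool_rot: [0.688, 0.161, 0.689, -0.161]
contact_force: [0.4, -0.2, 0.9]
opening: 0.999
t 15.6 pos [0.4833 0.1289 0.1591] F [ 0.4 -0.2  0.9] open 0.999 delta cm [-0.1  11.36 -4.08] toolx [-0.0021  0.     -1.    ] tooly [ 0.443  0.897 -0.001]
```

```bash
python3 -m jog '[{"xyz":[0,2.5,-1],"rot":[0,0,0],"hand":1},{"xyz":[0,3.5,-1.2],"rot":[0,0,0],"hand":1},{"xyz":[0,3.5,-1.2],"rot":[0,0,0],"hand":1},{"xyz":[0,1.9,-0.7],"rot":[0,0,0],"hand":1},{"xyz":[0,0,0],"rot":[0,0,0],"hand":1}]'
python3 -m jog '[{"xyz":[0,0,0],"rot":[0,0,0],"hand":1},{"xyz":[0,0,0],"rot":[0,0,0],"hand":1}]'
python3 - <<'E'
from h import *
to(.4970,.2488,.059)
E
```

```text
time_s: 16.1
eef_pos: [0.4977, 0.2514, 0.1585]
tool_rot: [0.689, 0.16, 0.689, -0.16]
contact_force: [0.2, -0.7, 0.7]
opening: 1.0
time_s: 16.3
eef_pos: [0.4978, 0.2483, 0.1585]
tool_rot: [0.688, 0.161, 0.689, -0.161]
contact_force: [1.1, 0.2, -0.2]
opening: 1.001
t 16.3 pos [0.4978 0.2483 0.1585] F [ 1.1  0.2 -0.2] open 1.001 delta cm [ 9.95  0.01 -0.09] toolx [-3.e-04 -5.e-04 -1.e+00] tooly [ 0.444  0.896 -0.001]
```

```bash
python3 -m jog '[{"xyz":[2,0,-0.1],"rot":[0,0,0],"hand":1},{"xyz":[3,0,0],"rot":[0,0,0],"hand":1},{"xyz":[2.5,0,0],"rot":[0,0,0],"hand":1},{"xyz":[1.5,0,0],"rot":[0,0,0],"hand":1},{"xyz":[0.4,0,0],"rot":[0,0,0],"hand":1}]'
python3 -m jog '[{"xyz":[0,0,0],"rot":[0,0,0],"hand":1},{"xyz":[0,0,0],"rot":[0,0,0],"hand":1},{"xyz":[0,0,0],"rot":[0,0,0],"hand":1}]'
python3 - <<'E'
from h import *
to(.4970,.2488,.059)
E
```

```text
time_s: 16.8
eef_pos: [0.4958, 0.2486, 0.0628]
tool_rot: [0.687, 0.161, 0.69, -0.162]
contact_force: [0.8, -0.7, -0.3]
opening: 0.999
time_s: 17.1
eef_pos: [0.4982, 0.2499, 0.0661]
tool_rot: [0.689, 0.161, 0.688, -0.16]
contact_force: [-0.2, 0.1, 0.1]
opening: 1.001
t 17.1 pos [0.4982 0.2499 0.0661] F [-0.2  0.1  0.1] open 1.001 delta cm [ 0.71 -0.15 -0.06] toolx [ 2.6e-03  6.0e-04 -1.0e+00] tooly [0.443 0.897 0.002]
```

```bash
python3 -m jog '[{"xyz":[0.5,0,0],"rot":[0,0,0],"hand":1},{"xyz":[0.1,0,0],"rot":[0,0,0],"hand":1},{"xyz":[0,0,0],"rot":[0,0,0],"hand":1},{"xyz":[0,0,0],"rot":[0,0,0],"hand":1}]'
python3 - <<'E'
from h import *
to(.4970,.2488,.059)
E
```

```text
time_s: 17.5
eef_pos: [0.4969, 0.2497, 0.0586]
tool_rot: [0.689, 0.161, 0.689, -0.161]
contact_force: [-0.3, -0.6, -0.4]
opening: 1.002
t 17.5 pos [0.4969 0.2497 0.0586] F [-0.3 -0.6 -0.4] open 1.002 delta cm [-0.04 -0.08  0.05] toolx [-1.e-04 -0.e+00 -1.e+00] tooly [ 0.443  0.897 -0.   ]
```

```bash
python3 -m jog '[{"xyz":[0,-0.1,0],"rot":[0,0,0],"hand":-1},{"xyz":[0,0,0],"rot":[0,0,0],"hand":-1},{"xyz":[0,0,0],"rot":[0,0,0],"hand":-1},{"xyz":[0,0,0],"rot":[0,0,0],"hand":-1},{"xyz":[0,0,0],"rot":[0,0,0],"hand":-1}]'
python3 -m jog '[{"xyz":[0,0,0],"rot":[0,0,0],"hand":-1},{"xyz":[0,0,0],"rot":[0,0,0],"hand":-1},{"xyz":[0,0,0],"rot":[0,0,0],"hand":-1},{"xyz":[0,0,0],"rot":[0,0,0],"hand":-1}]'
python3 -m jog '[{"xyz":[-1,0,0],"rot":[0,0,0],"hand":-1},{"xyz":[-2.5,0,0],"rot":[0,0,0],"hand":-1},{"xyz":[-3.5,0,0],"rot":[0,0,0],"hand":-1},{"xyz":[-3.5,0,0],"rot":[0,0,0],"hand":-1},{"xyz":[-2.5,0,0],"rot":[0,0,0],"hand":-1}]'
python3 - <<'E'
from h import *
to(.5649,-.1578,.185)
E
```

```text
time_s: 18.0
eef_pos: [0.4966, 0.2488, 0.0586]
tool_rot: [0.689, 0.161, 0.689, -0.161]
contact_force: [1.1, 0.0, -0.5]
opening: 0.588
time_s: 18.4
eef_pos: [0.4965, 0.2487, 0.0586]
tool_rot: [0.689, 0.161, 0.689, -0.161]
contact_force: [0.3, -0.9, -0.1]
opening: 0.341
time_s: 18.9
eef_pos: [0.4967, 0.249, 0.191]
tool_rot: [0.689, 0.161, 0.688, -0.16]
contact_force: [1.4, 0.0, -5.2]
opening: 0.346
t 18.9 pos [0.4967 0.249  0.191 ] F [ 1.4  0.  -5.2] open 0.346 delta cm [  0.59 -33.45  24.12] toolx [ 1.5e-03  5.0e-04 -1.0e+00] tooly [0.443 0.897 0.001]
```

```bash
python3 -m jog '[{"xyz":[0,-1.4,1],"rot":[0,0,0],"hand":-1},{"xyz":[0,-2.8,2],"rot":[0,0,0],"hand":-1},{"xyz":[0,-3.3,2.4],"rot":[0,0,0],"hand":-1},{"xyz":[0,-3.3,2.4],"rot":[0,0,0],"hand":-1},{"xyz":[0,-3.3,2.4],"rot":[0,0,0],"hand":-1}]'
python3 -m jog '[{"xyz":[0,-3.3,2.4],"rot":[0,0,0],"hand":-1},{"xyz":[0,-3.3,2.4],"rot":[0,0,0],"hand":-1},{"xyz":[0,-3.3,2.4],"rot":[0,0,0],"hand":-1},{"xyz":[0,-3.3,2.4],"rot":[0,0,0],"hand":-1},{"xyz":[0,-3,2.1],"rot":[0,0,0],"hand":-1}]'
python3 -m jog '[{"xyz":[0,-2,1.4],"rot":[0,0,0],"hand":-1},{"xyz":[0,-1,0.8],"rot":[0,0,0],"hand":-1},{"xyz":[0,0,0],"rot":[0,0,0],"hand":-1},{"xyz":[0,0,0],"rot":[0,0,0],"hand":-1}]'
python3 - <<'E'
from h import *
to(.5649,-.1578,.0586)
E
```

```text
time_s: 19.4
eef_pos: [0.5249, 0.076, 0.1883]
tool_rot: [0.688, 0.161, 0.689, -0.161]
contact_force: [1.6, -0.4, -4.5]
opening: 0.342
time_s: 19.9
eef_pos: [0.5582, -0.1215, 0.1882]
tool_rot: [0.688, 0.161, 0.689, -0.161]
contact_force: [0.1, -0.8, -4.4]
opening: 0.34
time_s: 20.3
eef_pos: [0.5648, -0.1552, 0.1883]
tool_rot: [0.688, 0.161, 0.689, -0.16]
contact_force: [-0.2, -0.2, -5.0]
opening: 0.343
t 20.3 pos [ 0.5648 -0.1552  0.1883] F [-0.2 -0.2 -5. ] open 0.343 delta cm [12.97 -0.24  0.14] toolx [-9.0e-04  1.4e-03 -1.0e+00] tooly [0.442 0.897 0.001]
```

```bash
python3 -m jog '[{"xyz":[2,-0.2,0.1],"rot":[0,0,0],"hand":-1},{"xyz":[3,0,0],"rot":[0,0,0],"hand":-1},{"xyz":[3,0,0],"rot":[0,0,0],"hand":-1},{"xyz":[2,0,0],"rot":[0,0,0],"hand":-1},{"xyz":[1,0,0],"rot":[0,0,0],"hand":-1}]'
python3 -m jog '[{"xyz":[0,0,0],"rot":[0,0,0],"hand":-1},{"xyz":[0,0,0],"rot":[0,0,0],"hand":-1},{"xyz":[0,0,0],"rot":[0,0,0],"hand":-1}]'
python3 - <<'E'
from h import *
p,d=grab_frame("side");hsv=cv2.cvtColor(p,cv2.COLOR_BGR2HSV)
q=cv2.imread("pics/s3.png")
m=((hsv[...,1]<60)&(hsv[...,2]>130));v,u=np.nonzero(m);P=onz("side",np.c_[u,v],.016)
r=np.hypot(*(P[:,:2]-[.5649,-.1578]).T);print(circ(P[(r>.036)&(r<.05)]), diepos("side",p,'red'))
to(.5649,-.1578,.0586)
E
```

```text
time_s: 20.8
eef_pos: [0.5636, -0.1561, 0.0762]
tool_rot: [0.687, 0.161, 0.69, -0.16]
contact_force: [-1.0, 0.2, -5.4]
opening: 0.342
time_s: 21.1
eef_pos: [0.5664, -0.159, 0.0805]
tool_rot: [0.69, 0.16, 0.688, -0.161]
contact_force: [1.0, 0.7, -4.6]
opening: 0.341
(array([ 0.56511103, -0.15802032]), np.float64(0.04216701319415292), 310) (array([0.4851, 0.1291]), [279, 158, 19, 11, 153], array([0.029, 0.03 ]))
t 21.15 pos [ 0.5663 -0.1591  0.0803] F [ 0.  -0.7 -3.9] open 0.344 delta cm [ 2.17  0.05 -0.19] toolx [ 0.0027 -0.0013 -1.    ] tooly [ 0.443  0.897 -0.   ]
```

```bash
python3 -m jog '[{"xyz":[0.7,0,0],"rot":[0,0,0],"hand":-1},{"xyz":[0.7,0,0],"rot":[0,0,0],"hand":-1},{"xyz":[0.4,0,0],"rot":[0,0,0],"hand":-1},{"xyz":[0,0,0],"rot":[0,0,0],"hand":-1},{"xyz":[0,0,0],"rot":[0,0,0],"hand":-1}]'
python3 -m jog '[{"xyz":[0,0,0],"rot":[0,0,0],"hand":-1},{"xyz":[0,0,0],"rot":[0,0,0],"hand":-1}]'
python3 - <<'E'
from h import *
to(.5649,-.1578,.0586)
p,d=grab_frame("side");cv2.imwrite("pics/s4.png",cv2.resize(p[200:360,350:550],(800,600)))
E
```

```text
time_s: 21.65
eef_pos: [0.565, -0.1587, 0.0603]
tool_rot: [0.688, 0.161, 0.689, -0.161]
contact_force: [0.4, 0.6, -5.2]
opening: 0.343
time_s: 21.85
eef_pos: [0.5654, -0.1589, 0.0609]
tool_rot: [0.689, 0.161, 0.688, -0.161]
contact_force: [-0.2, 0.6, -4.8]
opening: 0.341
t 21.85 pos [ 0.5654 -0.1589  0.0609] F [-0.2  0.6 -4.8] open 0.341 delta cm [ 0.23  0.07 -0.1 ] toolx [ 6.e-04 -3.e-04 -1.e+00] tooly [ 0.443  0.897 -0.   ]
```

View pics/s4.png

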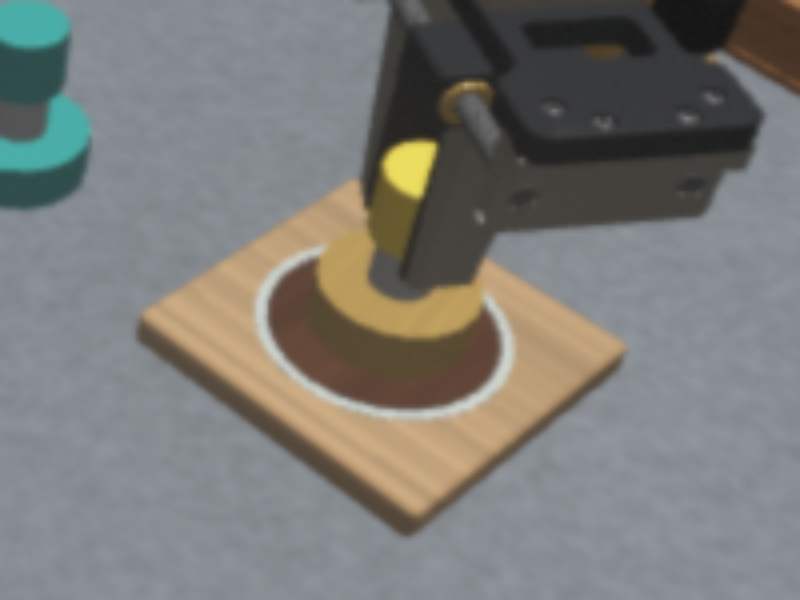

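The foot hangs over the brown circle, near the middle (ring x 255–513 in the crop). I'll trim it by 1 mm and seat it.

```bash
python3 -m jog '[{"xyz":[0,0.1,-0.1],"rot":[0,0,0],"hand":-1},{"xyz":[0.2,0,0],"rot":[0,0,0],"hand":-1},{"xyz":[0,0,0],"rot":[0,0,0],"hand":-1},{"xyz":[0,0,0],"rot":[0,0,0],"hand":-1}]'
python3 -m jog '[{"xyz":[0.1,0,0],"rot":[0,0,0],"hand":-1},{"xyz":[0,0,0],"rot":[0,0,0],"hand":-1},{"xyz":[0,0,0],"rot":[0,0,0],"hand":-1}]'
```

```text
time_s: 22.3
eef_pos: [0.5648, -0.1574, 0.0586]
tool_rot: [0.689, 0.161, 0.689, -0.161]
contact_force: [0.0, -1.2, -3.8]
opening: 0.337
time_s: 22.6
eef_pos: [0.5649, -0.1575, 0.0586]
tool_rot: [0.689, 0.161, 0.689, -0.161]
contact_force: [-4.4, 0.9, 5.8]
opening: 0.341
```

```bash
python3 -m jog '[{"xyz":[-0.1,0,0],"rot":[0,0,0],"hand":-1},{"xyz":[0,0,0],"rot":[0,0,0],"hand":0.2},{"xyz":[0,0,0],"rot":[0,0,0],"hand":1},{"xyz":[0,0,0],"rot":[0,0,0],"hand":1},{"xyz":[0,0,0],"rot":[0,0,0],"hand":1}]'
python3 -m jog '[{"xyz":[0,0,0],"rot":[0,0,0],"hand":1},{"xyz":[0,0,0],"rot":[0,0,0],"hand":1},{"xyz":[-2,0,0],"rot":[0,0,0],"hand":1},{"xyz":[-4,0,0],"rot":[0,0,0],"hand":1},{"xyz":[-4,0,0],"rot":[0,0,0],"hand":1}]'
python3 -m jog '[{"xyz":[-3,-1,-2],"rot":[0,0,0],"hand":1},{"xyz":[0,-2,-4],"rot":[0,0,0],"hand":1},{"xyz":[0,-2,-4],"rot":[0,0,0],"hand":1},{"xyz":[0,-2,-4],"rot":[0,0,0],"hand":1},{"xyz":[0,-2,-2],"rot":[0,0,0],"hand":1}]'
python3 - <<'E'
from h import *
for n in("top","side"):
    p,d=grab_frame(n); cv2.imwrite(f"pics/{n}5.png",p)
    hsv=cv2.cvtColor(p,cv2.COLOR_BGR2HSV);v,u=np.nonzero((hsv[...,1]<60)&(hsv[...,2]>130));P=onz(n,np.c_[u,v],.016)
    for k,g in (('red',(.4844,.1282)),('yel',(.5649,-.1578))):
        r=np.hypot(*(P[:,:2]-g).T);print(n,k,diepos(n,p,k),circ(P[(r>.036)&(r<.05)]))
to(0,0,0)
E
```

```text
time_s: 23.1
eef_pos: [0.5649, -0.1575, 0.0587]
tool_rot: [0.689, 0.161, 0.688, -0.161]
contact_force: [0.1, 0.4, -0.2]
opening: 0.669
time_s: 23.6
eef_pos: [0.564, -0.157, 0.159]
tool_rot: [0.688, 0.161, 0.689, -0.161]
contact_force: [0.5, -0.1, -0.0]
opening: 0.996
time_s: 24.1
eef_pos: [0.3791, -0.1662, 0.1882]
tool_rot: [0.688, 0.161, 0.689, -0.16]
contact_force: [0.1, -0.8, -1.3]
opening: 1.0
top red (array([0.4848, 0.1299]), [229, 234, 16, 16, 207], array([0.027, 0.027])) (array([0.48401884, 0.12808072]), np.float64(0.04191170626523498), 272)
top yel (array([ 0.5652, -0.1558]), [387, 186, 18, 17, 233], array([0.029, 0.031])) (array([ 0.56478635, -0.157309  ]), np.float64(0.042527508998857454), 268)
side red (array([0.4851, 0.129 ]), [279, 158, 19, 11, 154], array([0.029, 0.03 ])) (array([0.48480284, 0.12828403]), np.float64(0.04195824333366992), 168)
side yel (array([ 0.5644, -0.1578]), [444, 239, 25, 17, 317], array([0.031, 0.031])) (array([ 0.56512256, -0.15803341]), np.float64(0.042184641689246544), 316)
t 24.2 pos [ 0.3793 -0.1676  0.1885] F [ 1.1 -0.1  0.1] open 1.001 delta cm [ 18.85  -1.86 -41.42] toolx [-2.e-04 -8.e-04 -1.e+00] tooly [ 0.445  0.896 -0.001]
```

```bash
python3 -c "
import cv2,numpy as np
a=cv2.imread('pics/top5.png')[90:330,140:460];b=cv2.imread('pics/side5.png')[100:340,200:520]
cv2.imwrite('pics/fin.png',np.hstack([cv2.resize(x,(400,300),interpolation=3) for x in(a,b)]))"
```

```text
(no output)
```

View pics/fin.png

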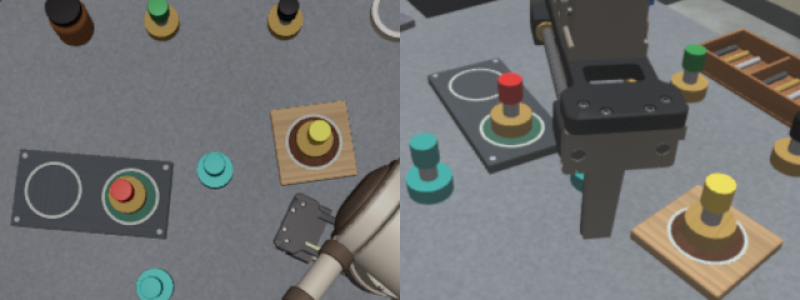

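In the final view, red stands on the green circle at (121,190) and yellow on the brown circle at (319,131). Both are upright, the turquoise dies are where they were, and the gripper is clear of everything.

```bash
python3 -m jog '[{"xyz":[0,0,0],"rot":[0,0,0],"hand":1},{"xyz":[0,0,0],"rot":[0,0,0],"hand":1}]'; python3 -c "
from bench import *
print(close_job())"
```

```text
time_s: 24.4
eef_pos: [0.3822, -0.1673, 0.1889]
tool_rot: [0.689, 0.161, 0.688, -0.161]
contact_force: [0.7, -0.3, -0.5]
opening: 1.002
the job is handed in; nothing more can be done
None
```

The swap is done and handed in at 24.4 s, well inside the 67 s limit. I parked yellow in the empty bed circle, moved red to the green circle, then moved yellow to the brown circle on the block.

**Position:** both dies stand upright. Each is within about 1–2 mm of its circle's centre in both cameras. The two cameras disagree by 1–2 mm on a die's position, which is about the calibration error.

**Contact:** the force readings after each move never went above about 10 N. The arm ended clear of everything, and the pictures show the turquoise, green and black dies where they were.

No check failed.

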